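Load the drill jig past its pawl and latch the guard

ROBOT

A 6-joint arm with a two-finger parallel gripper is mounted at the origin on a cart in front of the work surface, level with it; the furniture and walls round the work are solid. World frame = base frame: x ahead of the robot, y to its left, z up, the work surface at z = 0. Lengths are in m, angles in degrees, forces in N, time in s.
With the tool pointing down it reaches from about 0.325 to 1 m from the base axis. Payload 5.1 kg.
Tool frame: the origin (TCP) lies at the very end of the fingers, on their centre line; the grasp point (between the pads) lies 19 mm behind it; z points along the fingers, y is the line along which they close (so a half turn about z gives the same grasp; the last joint's range is limited). The gripper opens to 85 mm and grips with 20 to 120 N. Pads are 22 mm wide; open, the fingers measure 114 mm over their backs; the gripper's body (76 mm by 85 mm) begins 54 mm behind the grasp point. The pads swing forward as they close: fully open they stand 13 mm farther back than shut.
Start: joints at [69.695, 7.093, 94.555, -0, 78.352, -4.733], TCP at [0.175, 0.626, 0.231] pointing down, gripper open.
Joint ranges: [-149.61, 149.61], [-58.7, 133.49], [1.44, 155.28], [-77.14, 257.14], [18.33, 153.61], [-166.67, 166.67]. Speed limits (degrees/s): [147.25, 147.25, 180, 180, 180, 180].

INTERFACE

Orientations are given as [roll, pitch, yaw] about the fixed x, y, z axes, in that order (R = Rz(yaw) Ry(pitch) Rx(roll)).
In Python, from cell import status, grab_frame, job gives the robot as it stands.
- The arm moves only by the tool jog_arm, never from a script. Its argument "targets" is a list of rows, each a list of 3 entries, a list of its own where there are three numbers: the shift along the tool's x, y, z in units of 30 mm (1.0 is 30 mm), then the turn about the tool's z in units of 6 degrees (1.0 is 6 degrees), then the finger opening in mm, from 0 to 85.4. A call has exactly 10 rows; each row shifts and turns the commanded pose from where the row before left it, along the tool's axes as they then stand; what a row does not reach is not made up. A row lasts 1/12 s, in which the tool goes at most 41.7 mm and 7.16 degrees, less where a joint would pass 70% of its speed; a pose out of reach is approached as far as the arm can. A call is refused whole if a number of a shift passes 1 or a number of a turn 1, either way. A call with a gripper value outside its range is refused whole. The fingers move at their own pace and stop on an object; "squeeze" is the grip in N (left out, the last holds). Time passes only in rows, so rows that do not move let the fingers close, or fill a call up. It gives the time, the measured TCP pose, the force, the opening and the grip force at its end, in the units of the state.
- status.get_obs(): the state, without advancing time (a new reading comes with each control period).
- grab_frame(name): name is "side" or "top" or "wrist"; returns a dict with "pixels" (400x640x3 uint8, red, green, blue), "z_map" (400x640 float32, m along the optical axis (not along the pixel's ray), 0 where there is no reading), "fov_y" (degrees; the focal length in pixels is half the picture's height over the tangent of half this angle, whatever the lens; pixels are square), "cx", "cy" (the principal point, pixels), "distortion" ([k1, k2, p1, p2, k3] as OpenCV has them; the pictures are not rectified), "rvec" (rotation vector, rad) and "tvec" (3), from world to camera coordinates, as OpenCV has them. Camera axes: x right, y down, z forward; pixel columns grow to the right and rows downward; lengths in m; the calibration is good to about 2 mm. A picture is of the moment at which its call begins.
- job.job_done(): hands the job in; it is judged then, once.
The state is a dict: "time": time; "joints": joint angles; "qd": joint speeds; "joint_efforts": joint torques, N m; "tcp_pos": TCP position; "ee_rot": TCP orientation; "wrist_force": force on the tool from outside, world axes, zero at the start; "moment": the same for the moment, N m; "finger_gap": opening from 0.0 (shut) to 1.0 (fully open); "gripper_force": force on a finger pad.
Only numpy, scipy, OpenCV 4.12 (cv2) and the standard library are available. Lean on these libraries where they do the work, as an engineer would, in place of code of your own. Each camera call takes 0.05 s, during which the arm holds its last target. There are 200 camera calls.

TASK

Get the drill jig ready: first take the small offcut off the jig's bed and put it in the round steel tray. Then lay the angle iron on the bed with its upright flange on the fence side and slide it in fully home until the red pawl has clicked out behind it. Last, slide the guard shut until its yellow latch catches, let go, and leave the other things on the bench where they are.

Things in the scene. Friction and masses are not known exactly. Their poses are not given: they have to be found in the camera images.
- jig: Low blue and steel drill jig, about 300 mm long, fixed on the bench. Origin on the bench under it; x = feed direction (lengthwise, towards the blue end stop), y = to the fence side, z up. 'jig x, y, z' elsewhere are in this frame, in mm. A piece gets into its nest only by sliding it along +x from the open end.
- jig_bed (a point): Middle of the flat open loading end of the bed, on its surface (jig x -85, y 0, z 30). Open from jig x -148 to -60, y -36 to 36.
- jig_channel (a point): Middle of the channel's mouth, on the bed (jig x -20, y 0, z 30). Flared lead-ins, 12 high, from jig x -62 on narrow the way to the channel, y -22 to 22 (44 wide). Fence on the +y side from here on, 12 above the bed; rail on the -y side from jig x 30 on, 9 above the bed.
- bush_plate (a point): Top centre of the blue bush plate (jig x 57 to 119, y -34 to 8; underside 9, top 19, brass bushes 21 above the bed). It leaves only a slot at the fence, y 8 to 22: the lying flange passes under the plate, the upright flange runs in the slot.
- jig_nest (a point): Where the middle of the angle's underside lies when it is fully home against the end stop (jig x 75.5, y 0, z 30). The stop's face is at jig x 125; the stop is 34 high above the bed.
- pawl (a joint): Red sprung pawl at the channel's -y side, hinged about an upright pin at jig x -10, y -30. 0 = sprung out; grows in rad (to about 0.3) as a piece going +x pushes it aside, against about 4 to 8 N; snaps back to 0 when the piece's tail has passed its tip, and then blocks the way back.
- pawl_tip (a point): Tip of the pawl when sprung out, at bed level: jig x 23, 9 mm into the channel; the pawl lies 1 to 10 above the bed. 2 to 3 mm of play are left for the angle between it and the end stop.
- guard (a joint): Sliding guard (clear window in a yellow frame on a dark carriage): opening in m, 0 = fully shut, across the channel behind the angle's tail; 0.09 = fully open, on the jig's -y side. About 1 N of friction. Window 14 to 65 mm above the bed, so it cannot shut while the angle sticks out of the nest. Leading edge at jig y +31 minus the opening.
- guard_handle (a point): Middle of the guard's black upright handle post, 16 mm dia, at jig x 12, y -65 minus the opening, 107 mm above the bench; its top is 17 mm higher. The yellow frame bar below (top 95 mm above the bench, 8 thick) and the plate under it end 18 mm to the outer (-y) side of the post. Push post or bar end along jig +y to shut the guard.
- guard_track (a point): Middle of the guard's track, which runs along jig y from -40 to -190 at jig x 12. The dark latch block beside it spans jig x -40 to -10, y -126 to -64, up to 37 mm above the bench.
- latch (a joint): Small yellow sprung catch beside the guard's track. 0 = sprung in; grows in rad (to about 0.3) while the guard's pin pushes past it, against about 2 to 4 N; snaps back to 0 when the guard is within 2 mm of shut, and then holds it shut.
- angle_centre (a point): Centre (21 mm above its underside) of the work piece, bare steel angle iron 99 mm long, 42 x 42 mm, 5 mm thick, about 0.33 kg. x along its length; it lies on one flange, the other stands upright at its +y side (y 16 to 21 mm). Grip the upright flange or across the 42 mm width. What is over 21 mm above its underside stays clear of the bush plate.
- angle_flange (a point): Middle of the angle iron's upright flange: half-way along, 18.5 mm to the +y side of the centre, 30 mm above the underside (flange top at 42).
- offcut_centre (a point): Centre (12 mm above its underside) of a small offcut of steel angle, 22 mm long (its x) by 24 x 24 mm, 5 mm thick, 25 g, lying on one flange on the loading end of the jig's bed, other flange upright at its +y side. Grip it over its 22 mm length.
- tray: Shallow round steel parts tray, 124 mm dia, rim 22 mm high, inner floor 8 mm above the bench and about 90 mm wide, loose on the bench. Origin at the centre of its underside.
- bottle: Bystander: teal squeeze bottle with black nozzle, 42 dia x 129 mm, upright. Origin at the centre of its underside. To be left where it is.
- tape: Bystander: yellow tape measure, 64 x 79 x 32 mm. Origin at the centre of its underside. To be left where it is.
- punch: Bystander: green centre punch, 122 mm long. Origin at the centre of its underside. To be left where it is.
- cutters: Bystander: red-handled side cutters, 177 mm long. Origin at the centre of its underside. To be left where it is.
- spanner: Bystander: combination spanner, 179 mm long. Origin at the centre of its underside. To be left where it is.
- angle: Body of the angle iron: same axes as angle_centre, origin at the centre of its underside.
- offcut: Body of the offcut: same axes as offcut_centre, origin at the centre of its underside.
Mind the look-alikes: they are no part of the job. Of the things that look like the angle, take the one that is farthest to the robot's left at the start.

How it is judged (in metres and radians):
On the way, in this order (a step that is already met when the one before it is completed fails the run):
1. the offcut lies in the tray, let go (horizontal distance between offcut_centre and tray below 0.045 m and z of offcut_centre in the frame of tray between 0 and 0.035 m and contact force between offcut and the fingers below 0.05 N), for 0.2 s.
2. the angle iron, under way in the channel, holds the pawl pushed aside (value of joint pawl above 0.15 rad and contact force between angle and pawl above 0.5 N and x of angle_centre in the frame of jig below 0.073 m and horizontal distance between angle_centre and jig_nest below 0.12 m), for 0.1 s.
3. the angle iron is fully home and the pawl has sprung out behind it (x of angle_centre in the frame of jig between 0.0715 and 0.08 m and y of angle_centre in the frame of jig between -0.006 and 0.006 m and y of angle_flange in the frame of jig above 0.01 m and z of angle_flange in the frame of jig between 0.055 and 0.065 m and value of joint pawl below 0.08 rad and value of joint guard above 0.02 m), for 0.1 s.
At the end, for the whole second after the job is handed in: Offcut in the tray (within 45 mm of its centre); angle iron in the jig with its upright flange at the fence, flat on the bed, between pawl and end stop (its centre 71.5 to 80 mm along the jig's x), the pawl sprung out behind it; guard within 3.5 mm of shut and its latch sprung in; all at rest (horizontal distance between offcut_centre and tray below 0.045 m and z of offcut_centre in the frame of tray between 0 and 0.035 m and x of angle_centre in the frame of jig between 0.0715 and 0.08 m and y of angle_centre in the frame of jig between -0.006 and 0.006 m and y of angle_flange in the frame of jig above 0.01 m and z of angle_flange in the frame of jig between 0.055 and 0.065 m and value of joint each of pawl, latch below 0.08 rad and value of joint guard below 0.0035 m and linear speed of angle below 0.01 m/s and linear speed of offcut below 0.02 m/s); the robot touches nothing.
It fails at once if a bystander (bottle, tape measure, centre punch, side cutters, spanner) is shifted by more than 30 mm (distance of any of bottle, tape, punch, cutters, spanner from where it was at the start of the episode above 0.03 m).
It also fails if it takes over 70 s, if anything falls off the work surface, if the arm or the gripper's body presses on something with over 40 N, if the wrist force passes 120 N, or if a joint passes its speed limit or range.

## Working session

There is one attempt and no reset: what is moved stays moved. The work goes in short steps, Python scripts to look and compute and a tool call to move; the robot and the scene stay as the last step left them, time stands still between calls to the robot, and variables do not carry over. Pictures are saved under pics/ and viewed, at most 10 in all, crops included, and the job is handed in when it is done.

Besides the shell and the picture viewer there is one more tool, called after "Request:" by a JSON object that holds its "method" and its "body". jog_arm: Moves the arm, as the interface text tells. Its arguments: {"type":"object","properties":{"targets":{"type":"array","items":{"type":"array"}},"squeeze":{"type":"number"}},"required":["targets"]}

```bash
mkdir -p pics; cat > h.py <<'E'
import numpy as np, cv2
from cell import status, grab_frame, job
def K(f):
    fl=200/np.tan(np.radians(f["fov_y"])/2); return np.array([[fl,0,f["cx"]],[0,fl,f["cy"]],[0,0,1.]])
def cloud(f):
    v,u=np.mgrid[0:400,0:640]; p=np.stack([u,v],-1).reshape(-1,1,2).astype(np.float64)
    n=cv2.undistortPoints(p,K(f),np.array(f["distortion"],float)).reshape(400,640,2)
    z=f["z_map"].astype(float); c=np.dstack([n*z[...,None],z])
    R=cv2.Rodrigues(np.array(f["rvec"],float))[0]; w=(c-np.array(f["tvec"],float).ravel())@R
    w[z<=0]=np.nan; return w
def snap(name,fn=None):
    f=grab_frame(name)
    if fn: cv2.imwrite(f"pics/{fn}.png",f["pixels"][...,::-1])
    return f,cloud(f)
E
python3 - <<'E'
from h import *
import pickle
d={}
for n in ["top","side"]:
    d[n]=snap(n,n+"0")
pickle.dump(d,open("d0.pkl","wb"))
o=status.get_obs();print(o["time"],o["tcp_pos"],o["ee_rot"],o["finger_gap"])
E
```

```text
0.1 [0.17432009 0.62561119 0.23014166] [-1.79890268e+02 -8.91338457e-03  1.64428667e+02] 1.0005656723241465
```

View pics/top0.png

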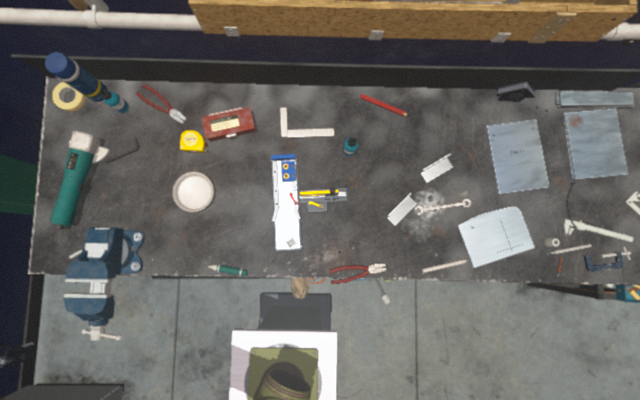

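View pics/side0.png

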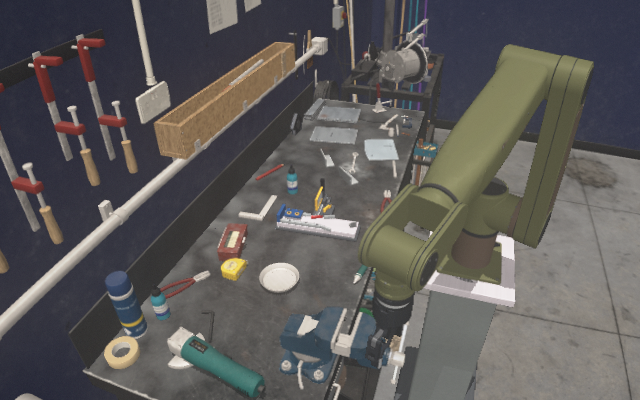

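The top view shows the jig at about (287,200), with the guard on its right at (320,195) and the offcut at (291,243). The tray is at (193,192), and two angle-like pieces are at (402,209) and (437,167). (402,209) is the one farther left.

```bash
python3 - <<'E'
from h import *
import pickle
d=pickle.load(open("d0.pkl","rb")); f,w=d["top"]
for n,(u,v) in dict(jigtop=(285,160),jigopen=(287,235),off=(291,243),tray=(193,192),A=(402,209),B=(437,167),guard=(312,193),bottle=(350,146),base=(285,370),punch=(230,270),cut=(355,272),span=(445,207)).items(): print(n,w[v,u].round(3))
u0,v0,u1,v1=250,140,480,260
c=cv2.resize(f["pixels"][v0:v1,u0:u1,::-1],None,fx=3.4,fy=3.4,interpolation=cv2.INTER_CUBIC)
cv2.imwrite("pics/c0.png",c)
def bx(u0,u1,v0,v1,zl,zh):
    p=w[v0:v1,u0:u1].reshape(-1,3); p=p[(p[:,2]>zl)&(p[:,2]<zh)]; return p
p=bx(165,222,165,220,0.012,0.05);print("tray",cv2.minEnclosingCircle(p[:,:2].astype(np.float32)))
for n,b in dict(A=(385,420,190,228),B=(418,456,150,186)).items():
    p=bx(*b,0.003,0.06);print(n,len(p),cv2.minAreaRect(p[:,:2].astype(np.float32)),p[:,2].max())
    q=p[p[:,2]>0.025];print(len(q),q.mean(0) if len(q) else 0, cv2.minAreaRect(q[:,:2].astype(np.float32)) if len(q)>4 else 0)
p=bx(268,304,150,255,0.024,0.034);print("jig",len(p),cv2.minAreaRect(p[:,:2].astype(np.float32)))
E
```

```text
jigtop [0.673 0.011 0.036]
jigopen [ 0.442 -0.001  0.029]
off [ 0.418 -0.014  0.034]
tray [0.572 0.298 0.004]
A [ 0.531 -0.358  0.006]
B [ 0.667 -0.47   0.004]
guard [ 0.563 -0.075  0.096]
bottle [ 0.708 -0.185  0.085]
base [ 0.066 -0.009  0.09 ]
punch [0.333 0.17  0.02 ]
cut [ 0.332 -0.212 -0.001]
span [ 0.539 -0.492  0.008]
tray ((0.571816623210907, 0.29432758688926697), 0.06375215947628021)
A 433 ((0.5330665707588196, -0.3599136173725128), (0.10391579568386078, 0.11554335802793503), 85.01749420166016) 0.045698904724137214
70 [ 0.54097254 -0.33968256  0.03847699] ((0.541519284248352, -0.3403029441833496), (0.004331314004957676, 0.09828712791204453), 45.686866760253906)
B 410 ((0.6655688881874084, -0.46911048889160156), (0.11287026852369308, 0.11820834130048752), 1.8097792863845825) 0.04584767879825113
55 [ 0.67469103 -0.45457946  0.04085949] ((0.6751694083213806, -0.4552711248397827), (0.004825705196708441, 0.09650303423404694), 31.88028335571289)
jig 1412 ((0.5407805442810059, 0.0015491768717765808), (0.2796051502227783, 0.08124367892742157), 4.156540870666504)
```

View pics/c0.png

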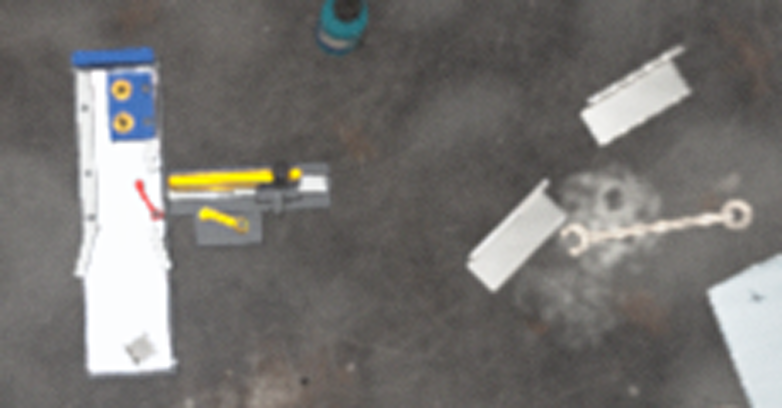

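Angle A is at about (0.53,-0.36), with its upright flange on its left/far side. The offcut lies at the open end of the bed.

```bash
cat >> h.py <<'E'
def plan(xyz,yaw,rows=None,start=None):
    """print rows from the pose now to xyz, yaw(deg), tool down; shift units 30 mm, turn units 6 deg"""
    o=status.get_obs(); p,y=(np.array(o["tcp_pos"]),o["ee_rot"][2]) if start is None else start
    d=np.array(xyz)-p; t=(yaw-y+180)%360-180
    n=rows or max(1,int(np.ceil(max(np.linalg.norm(d)/.034,abs(t)/5.8))))
    for i in range(n):
        a=np.radians(y+t*i/n); e=d/n
        s=np.array([np.cos(a)*e[0]+np.sin(a)*e[1], np.sin(a)*e[0]-np.cos(a)*e[1], -e[2]])/.03
        print(i+1,s.round(2).tolist(),round(-t/n/6,2))
    print("dist",d.round(3),"turn",round(t,1))
E
python3 - <<'E'
from h import *
plan((0.40,-0.01,0.20),90,20)
E
```

```text
1 [-0.65, -0.92, 0.05] 0.62
2 [-0.71, -0.88, 0.05] 0.62
3 [-0.76, -0.83, 0.05] 0.62
4 [-0.81, -0.78, 0.05] 0.62
5 [-0.86, -0.72, 0.05] 0.62
6 [-0.91, -0.67, 0.05] 0.62
7 [-0.95, -0.6, 0.05] 0.62
8 [-0.98, -0.54, 0.05] 0.62
9 [-1.02, -0.48, 0.05] 0.62
10 [-1.05, -0.41, 0.05] 0.62
11 [-1.07, -0.34, 0.05] 0.62
12 [-1.09, -0.27, 0.05] 0.62
13 [-1.11, -0.2, 0.05] 0.62
14 [-1.12, -0.13, 0.05] 0.62
15 [-1.12, -0.05, 0.05] 0.62
16 [-1.12, 0.02, 0.05] 0.62
17 [-1.12, 0.09, 0.05] 0.62
18 [-1.11, 0.16, 0.05] 0.62
19 [-1.1, 0.24, 0.05] 0.62
20 [-1.08, 0.31, 0.05] 0.62
dist [ 0.226 -0.636 -0.03 ] turn -74.4
```

Request:
{"method": "jog_arm", "body": {"targets": [[[-0.65,-0.92,0.05],0.62,60],[[-0.71,-0.88,0.05],0.62,60],[[-0.76,-0.83,0.05],0.62,60],[[-0.81,-0.78,0.05],0.62,60],[[-0.86,-0.72,0.05],0.62,60],[[-0.91,-0.67,0.05],0.62,60],[[-0.95,-0.6,0.05],0.62,60],[[-0.98,-0.54,0.05],0.62,60],[[-1,-0.48,0.05],0.62,60],[[-1,-0.41,0.05],0.62,60]], "squeeze": 40}}

```text
time: 0.93
tcp_pos: [0.2861, 0.3078, 0.2158]
ee_rot: [-180.0, 0.0, 127.1]
wrist_force: [1.0, 0.4, 0.5]
finger_gap: 0.7
gripper_force: 0.0
```

Request:
{"method": "jog_arm", "body": {"targets": [[[-1,-0.34,0.05],0.62,60],[[-1,-0.27,0.05],0.62,60],[[-1,-0.2,0.05],0.62,60],[[-1,-0.13,0.05],0.62,60],[[-1,-0.05,0.05],0.62,60],[[-1,0.02,0.05],0.62,60],[[-1,0.09,0.05],0.62,60],[[-1,0.16,0.05],0.62,60],[[-1,0.24,0.05],0.62,60],[[-1,0.31,0.05],0.62,60]]}}

```text
time: 1.77
tcp_pos: [0.3886, 0.0193, 0.201]
ee_rot: [180.0, -0.0, 89.8]
wrist_force: [0.2, -0.4, -0.1]
finger_gap: 0.701
gripper_force: 0.0
```

```bash
python3 - <<'E'
from h import *
import pickle
o=status.get_obs();print(o["time"],o["tcp_pos"],o["ee_rot"],o["joints"])
d=snap("wrist","w1");pickle.dump(d,open("w1.pkl","wb"))
f,w=d
q=w.reshape(-1,3);z=q[:,2]
p=q[(z>.024)&(z<.034)&(abs(q[:,1])<.07)&(q[:,0]>.36)&(q[:,0]<.72)];print("bed",p.min(0),p.max(0),len(p))
p=q[(z>.045)&(z<.06)&(q[:,0]<.46)&(abs(q[:,1])<.06)];print("flange",len(p),p.mean(0),cv2.minAreaRect(p[:,:2].astype(np.float32)))
E
```

```text
1.7667 [0.38862911 0.01928696 0.20097339] [ 1.79993435e+02 -4.08281916e-03  8.98343265e+01] [-5.07989214e+00 -2.78638882e+01  1.27715609e+02  4.69957159e-03
  8.01420887e+01 -4.91502271e+00]
bed [ 0.39776772 -0.06999983  0.02400625] [0.68116939 0.05204579 0.03399916] 13275
flange 364 [ 0.19559994 -0.01256797  0.04961062] ((0.23391522467136383, -0.001277916133403778), (0.3758801817893982, 0.052659086883068085), 5.264208793640137)
```

View pics/w1.png

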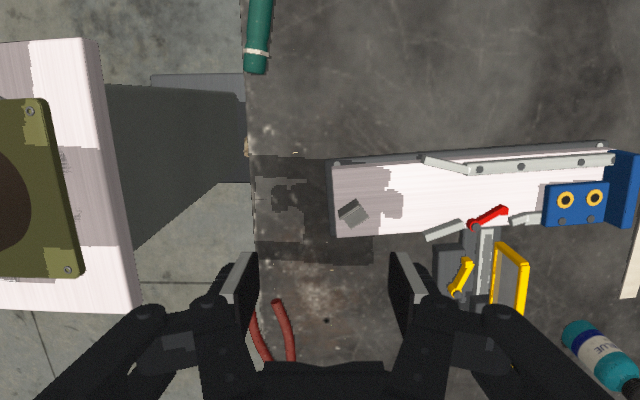

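The wrist view shows the bed, with its open end at columns 330-400, and the offcut at (352,212). The red pawl is at (488,217) and the guard frame at (510,280).

```bash
python3 - <<'E'
from h import *
import pickle
f,w=pickle.load(open("w1.pkl","rb"))
def rect(p):return cv2.minAreaRect(p[:,:2].astype(np.float32))
s=w[150:250,325:420].reshape(-1,3); b=s[(s[:,2]>.022)&(s[:,2]<.036)]
print("bedz",np.median(b[:,2]),rect(b), cv2.boxPoints(rect(b)).round(4).tolist())
for lo in (.034,.038,.048):
    s=w[190:232,330:376].reshape(-1,3);p=s[(s[:,2]>lo)&(s[:,2]<.08)];print(lo,len(p),p.mean(0),rect(p),cv2.boxPoints(rect(p)).round(4).tolist())
# whole-jig direction: bed edges
s=w[140:250,325:600].reshape(-1,3); b=s[(s[:,2]>.024)&(s[:,2]<.045)]
for sgn in(1,-1):
    xs=[];ys=[]
    for x in np.arange(.41,.47 if sgn<0 else .47,.005):
        k=b[abs(b[:,0]-x)<.0025]; xs.append(x);ys.append(k[:,1].max() if sgn>0 else k[:,1].min())
    print(sgn,np.degrees(np.arctan(np.polyfit(xs,ys,1)[0])),np.round(ys,4))
# bushes (yellow) and end stop
for u,v in((565,200),(594,194)): print(w[v,u].round(4))
# colours: red pawl, blue
hsv=cv2.cvtColor(f["pixels"],cv2.COLOR_RGB2HSV)
m=(hsv[...,0]>105)&(hsv[...,0]<125)&(hsv[...,1]>130)&(np.arange(640)[None]>530)&(np.arange(400)[:,None]<240)
p=w[m];p=p[(p[:,2]>.058)&(p[:,2]<.07)];print("stop top",len(p),rect(p),cv2.boxPoints(rect(p)).round(4).tolist())
p=w[m];p=p[(p[:,2]>.045)&(p[:,2]<.053)];print("plate top",len(p),rect(p),cv2.boxPoints(rect(p)).round(4).tolist())
E
```

```text
bedz 0.030193831016030334 ((0.4426337480545044, -0.0024303123354911804), (0.08604148775339127, 0.07260388880968094), 4.409127712249756) [[0.3968999981880188, 0.030500000342726707], [0.4025000035762787, -0.04190000146627426], [0.48829999566078186, -0.03530000150203705], [0.482699990272522, 0.03709999844431877]]
0.034 259 [ 0.41411486 -0.00706542  0.04524228] ((0.41834113001823425, -0.013893339782953262), (0.022050926461815834, 0.023770835250616074), 32.64613342285156) [[0.4025999903678894, -0.009800000116229057], [0.4154999852180481, -0.02979999966919422], [0.4339999854564667, -0.017999999225139618], [0.4212000072002411, 0.002099999925121665]]
0.038 191 [ 0.41280875 -0.00484143  0.04891539] ((0.41288429498672485, -0.005393302999436855), (0.022013749927282333, 0.0035572845954447985), 34.54127502441406) [[0.4027999937534332, -0.010200000368058681], [0.4047999978065491, -0.013100000098347664], [0.4230000078678131, -0.0006000000284984708], [0.42089998722076416, 0.002300000051036477]]
0.048 116 [ 0.41314172 -0.00495579  0.05284199] ((0.4131512939929962, -0.005300527438521385), (0.021468646
[... 404 characters left out ...]
-0.0386 -0.0386 -0.0376 -0.0377
 -0.038  -0.0367 -0.0367]
[0.6198 0.005  0.0511]
[0.6499 0.0106 0.0497]
stop top 1009 ((0.6770421266555786, 0.016212578862905502), (0.014694055542349815, 0.07151252776384354), 4.215437889099121) [[0.6671000123023987, 0.05130000039935112], [0.6722999811172485, -0.019999999552965164], [0.6869999766349792, -0.01889999955892563], [0.6816999912261963, 0.052400000393390656]]
plate top 2259 ((0.6408471465110779, 0.014220891520380974), (0.0760488286614418, 0.0707928016781807), 3.4093375205993652) [[0.6007999777793884, 0.04729999974370003], [0.6050000190734863, -0.023399999365210533], [0.680899977684021, -0.01889999955892563], [0.6766999959945679, 0.05180000141263008]]
```

```bash
python3 - <<'E'
from h import *
a=np.array((0.4183,-0.0135,0.085))
plan(a,123.5,6)
plan((0.4183,-0.0135,0.033),123.5,2,start=(a,123.5))
u=np.array((.4183,-.0135,.12)); t=np.array((.572,.295,.09))
plan(t,123.5,10,start=(u,123.5))
E
```

```text
1 [-0.16, 0.16, 0.64] -0.95
2 [-0.17, 0.14, 0.64] -0.95
3 [-0.19, 0.12, 0.64] -0.95
4 [-0.2, 0.11, 0.64] -0.95
5 [-0.21, 0.09, 0.64] -0.95
6 [-0.22, 0.06, 0.64] -0.95
dist [ 0.028 -0.029 -0.116] turn 34.0
1 [0.0, 0.0, 0.87] -0.0
2 [0.0, 0.0, 0.87] -0.0
dist [ 0.     0.    -0.052] turn 0.0
1 [0.57, 0.99, 0.1] -0.0
2 [0.57, 0.99, 0.1] -0.0
3 [0.57, 0.99, 0.1] -0.0
4 [0.57, 0.99, 0.1] -0.0
5 [0.57, 0.99, 0.1] -0.0
6 [0.57, 0.99, 0.1] -0.0
7 [0.57, 0.99, 0.1] -0.0
8 [0.57, 0.99, 0.1] -0.0
9 [0.57, 0.99, 0.1] -0.0
10 [0.57, 0.99, 0.1] -0.0
dist [ 0.154  0.308 -0.03 ] turn 0.0
```

Request:
{"method": "jog_arm", "body": {"targets": [[[-0.16,0.16,0.64],-0.95,45],[[-0.17,0.14,0.64],-0.95,45],[[-0.19,0.12,0.64],-0.95,45],[[-0.2,0.11,0.64],-0.95,45],[[-0.21,0.09,0.64],-0.95,45],[[-0.22,0.06,0.64],-0.95,45],[[0,0,0],0,45],[[0,0,0.6],0,45],[[0,0,0.6],0,45],[[0,0,0.5],0,45]]}}

```text
time: 2.65
tcp_pos: [0.4175, -0.0077, 0.0352]
ee_rot: [180.0, 0.0, 124.1]
wrist_force: [-1.2, 1.1, 0.0]
finger_gap: 0.525
gripper_force: 0.0
```

Request:
{"method": "jog_arm", "body": {"targets": [[[0,0,0],0,45],[[0,0,0],0,0],[[0,0,0],0,0],[[0,0,0],0,0],[[0,0,0],0,0],[[0,0,0],0,0],[[0,0,0],0,0],[[0,0,-0.6],0,0],[[0,0,-1],0,0],[[0,0,-1],0,0]]}}

```text
time: 3.48
tcp_pos: [0.416, -0.0079, 0.1128]
ee_rot: [-179.8, -0.1, 124.2]
wrist_force: [0.1, 0.4, -0.2]
finger_gap: 0.235
gripper_force: 39.3
```

Request:
{"method": "jog_arm", "body": {"targets": [[[0.4,0.7,0.0],0,0],[[0.57,0.98,0.0],0,0],[[0.57,0.98,0.0],0,0],[[0.57,0.98,0.0],0,0],[[0.57,0.98,0.0],0,0],[[0.57,0.98,0.0],0,0],[[0.57,0.98,0.1],0,0],[[0.57,0.98,0.1],0,0],[[0.57,0.98,0.2],0,0],[[0.5,0.9,0.3],0,0]]}}

```text
time: 4.32
tcp_pos: [0.5605, 0.2889, 0.0925]
ee_rot: [179.9, 0.0, 124.3]
wrist_force: [1.1, -0.2, -0.2]
finger_gap: 0.233
gripper_force: 39.3
```

```bash
python3 - <<'E'
from h import *
o=status.get_obs();print(o["tcp_pos"],o["gripper_force"],o["finger_gap"])
plan((.572,.295,.02),123.5,4)
E
```

```text
[0.56046512 0.28888569 0.09248966] 39.32676733005792 0.23258255088840976
1 [-0.01, 0.11, 0.6] 0.03
2 [-0.01, 0.11, 0.6] 0.03
3 [-0.01, 0.11, 0.6] 0.03
4 [-0.01, 0.11, 0.6] 0.03
dist [ 0.012  0.006 -0.072] turn -0.8
```

Request:
{"method": "jog_arm", "body": {"targets": [[[0,0.0,0.6],0,0],[[0,0.0,0.6],0,0],[[0,0.0,0.6],0,0],[[0,0,0.5],0,0],[[0,0,0],0,0],[[0,0,0],0,40],[[0,0,0],0,40],[[0,0,0],0,40],[[0,0,-0.4],0,40],[[0,0,-0.9],0,40]]}}

```text
time: 5.15
tcp_pos: [0.5572, 0.2856, 0.0602]
ee_rot: [-179.7, -0.1, 124.2]
wrist_force: [-0.8, -0.3, 0.5]
finger_gap: 0.466
gripper_force: 0.0
```

Request:
{"method": "jog_arm", "body": {"targets": [[[0,0,-1],0,40],[[0,0,-1],0,40],[[0,0,-1],0,40],[[0,0,-0.5],0,40],[[0,0,0],0,40],[[0,0,0],0,40],[[0,0,0],0,40],[[0,0,0],0,40],[[0,0,0],0,40],[[0,0,0],0,40]]}}

```text
time: 5.98
tcp_pos: [0.5587, 0.2864, 0.1654]
ee_rot: [-179.8, -0.0, 124.2]
wrist_force: [-1.2, 0.1, -0.7]
finger_gap: 0.467
gripper_force: 0.0
```

```bash
python3 - <<'E'
from h import *
o=status.get_obs();print(o["time"],o["tcp_pos"],o["ee_rot"],o["joints"])
f,w=snap("wrist","w2")
# tray content
q=w.reshape(-1,3);n=np.hypot(q[:,0]-.572,q[:,1]-.295)<.045
p=q[n&(q[:,2]>.014)&(q[:,2]<.05)];print("in tray",len(p),p.mean(0),p[:,2].max())
print(np.degrees(np.arctan2(.098,.098)))
# angle A pose from top view
import pickle
f,w=pickle.load(open("d0.pkl","rb"))["top"]
s=w[185:232,380:425].reshape(-1,3);fl=s[(s[:,2]>.028)&(s[:,2]<.055)]
vx,vy,x,y=cv2.fitLine(fl[:,:2].astype(np.float32),cv2.DIST_HUBER,0,.001,.001).ravel();print("flange yaw",np.degrees(np.arctan2(vy,vx)),x,y,cv2.boxPoints(cv2.minAreaRect(fl[:,:2].astype(np.float32))))
plan((.50,-.32,.24),135,33)
E
```

```text
5.9833 [0.55868858 0.28640029 0.16542817] [-1.79844157e+02 -3.50454264e-02  1.24223502e+02] [ 2.22425922e+01  7.21685416e+00  1.00914465e+02  2.03010903e-03
  7.20284049e+01 -1.19815865e+01]
in tray 163 [0.55679005 0.29268649 0.02524966] 0.03106867713817036
45.0
flange yaw -43.89072 0.5458807 -0.34405655 [[ 0.5051406  -0.30781287]
 [ 0.5751702  -0.3761832 ]
 [ 0.578196   -0.373084  ]
 [ 0.5081664  -0.30471367]]
1 [-0.47, -0.39, -0.08] -0.05
2 [-0.47, -0.4, -0.08] -0.05
3 [-0.47, -0.4, -0.08] -0.05
4 [-0.47, -0.4, -0.08] -0.05
5 [-0.46, -0.4, -0.08] -0.05
6 [-0.46, -0.41, -0.08] -0.05
7 [-0.46, -0.41, -0.08] -0.05
8 [-0.46, -0.41, -0.08] -0.05
9 [-0.45, -0.41, -0.08] -0.05
10 [-0.45, -0.42, -0.08] -0.05
11 [-0.45, -0.42, -0.08] -0.05
12 [-0.45, -0.42, -0.08] -0.05
13 [-0.45, -0.43, -0.08] -0.05
14 [-0.44, -0.43, -0.08] -0.05
15 [-0.44, -0.43, -0.08] -0.05
16 [-0.44, -0.43, -0.08] -0.05
17 [-0.44, -0.44, -0.08] -0.05
18 [-0.43, -0.44, -0.08] -0.05
19 [-0.43, -0.44, -0.08] -0.05
20 [-0.43, -0.44, -0.08] -0.05
21 [-0.43, -0.44, -0.08] -0.05
22 [-0.42, -0.45, -0.08] -0.05
23 [-0.42, -0.45, -0.08] -0.05
24 [-0.42, -0.45, -0.08] -0.05
25 [-0.41, -0.45, -0.08] -0.05
26 [-0.41, -0.46, -0.08] -0.05
27 [-0.41, -0.46, -0.08] -0.05
28 [-0.41, -0.46, -0.08] -0.05
29 [-0.4, -0.46, -0.08] -0.05
30 [-0.4, -0.47, -0.08] -0.05
31 [-0.4, -0.47, -0.08] -0.05
32 [-0.4, -0.47, -0.08] -0.05
33 [-0.39, -0.47, -0.08] -0.05
dist [-0.059 -0.606  0.074] turn 10.8
```

```bash
python3 - <<'E'
from h import *
plan((.565,-.36,.20),136,20)
E
```

```text
1 [-0.9, -0.6, -0.06] -0.1
2 [-0.89, -0.61, -0.06] -0.1
3 [-0.88, -0.62, -0.06] -0.1
4 [-0.88, -0.62, -0.06] -0.1
5 [-0.87, -0.63, -0.06] -0.1
6 [-0.86, -0.64, -0.06] -0.1
7 [-0.86, -0.65, -0.06] -0.1
8 [-0.85, -0.66, -0.06] -0.1
9 [-0.84, -0.67, -0.06] -0.1
10 [-0.84, -0.68, -0.06] -0.1
11 [-0.83, -0.69, -0.06] -0.1
12 [-0.82, -0.69, -0.06] -0.1
13 [-0.82, -0.7, -0.06] -0.1
14 [-0.81, -0.71, -0.06] -0.1
15 [-0.8, -0.72, -0.06] -0.1
16 [-0.79, -0.73, -0.06] -0.1
17 [-0.79, -0.74, -0.06] -0.1
18 [-0.78, -0.74, -0.06] -0.1
19 [-0.77, -0.75, -0.06] -0.1
20 [-0.76, -0.76, -0.06] -0.1
dist [ 0.006 -0.646  0.034] turn 11.8
```

Request:
{"method": "jog_arm", "body": {"targets": [[[-0.5,-0.35,-0.3],-0.1,40],[[-0.89,-0.61,-0.3],-0.1,40],[[-0.88,-0.62,-0.2],-0.1,40],[[-0.88,-0.62,-0.1],-0.1,40],[[-0.87,-0.63,-0.1],-0.1,40],[[-0.86,-0.64,-0.1],-0.1,40],[[-0.86,-0.65,-0.1],-0.1,40],[[-0.85,-0.66,0],-0.1,40],[[-0.84,-0.67,0],-0.1,40],[[-0.84,-0.68,0],-0.1,40]]}}

```text
time: 6.87
tcp_pos: [0.5618, -0.0237, 0.2028]
ee_rot: [-180.0, -0.0, 130.3]
wrist_force: [0.1, 0.8, -0.1]
finger_gap: 0.467
gripper_force: 0.0
```

Request:
{"method": "jog_arm", "body": {"targets": [[[-0.83,-0.69,0],-0.1,40],[[-0.83,-0.69,0],-0.1,40],[[-0.82,-0.7,0],-0.1,40],[[-0.81,-0.71,0],-0.1,40],[[-0.8,-0.72,0],-0.1,40],[[-0.79,-0.73,0],-0.1,40],[[-0.79,-0.74,0],-0.1,40],[[-0.78,-0.74,0],-0.1,40],[[-0.77,-0.75,0],-0.1,40],[[-0.76,-0.76,0],-0.1,40]]}}

```text
time: 7.7
tcp_pos: [0.566, -0.3469, 0.2025]
ee_rot: [-180.0, -0.1, 136.2]
wrist_force: [0.0, 0.4, 0.0]
finger_gap: 0.472
gripper_force: 0.0
```

```bash
python3 - <<'E'
from h import *
o=status.get_obs();print(o["time"],o["tcp_pos"],o["ee_rot"])
f,w=snap("wrist","w3")
q=w.reshape(-1,3);n=np.hypot(q[:,0]-.535,q[:,1]+.355)<.085
for lo in(.03,.036):
    fl=q[n&(q[:,2]>lo)&(q[:,2]<.055)]
    r=cv2.minAreaRect(fl[:,:2].astype(np.float32));print(len(fl),fl[:,2].max(),r,cv2.boxPoints(r).round(4).tolist())
o=status.get_obs();print(o["time"],o["tcp_pos"],o["ee_rot"])
E
```

```text
7.7 [ 0.56603301 -0.34688884  0.20247722] [-1.79998826e+02 -5.28917027e-02  1.36245286e+02]
631 0.044083649079560715 ((0.5402741432189941, -0.3425387144088745), (0.005084469448775053, 0.09824620932340622), 46.20964431762695) [[0.5030999779701233, -0.31040000915527344], [0.5740000009536743, -0.3783999979496002], [0.5774999856948853, -0.37470000982284546], [0.506600022315979, -0.3066999912261963]]
603 0.044083649079560715 ((0.5402741432189941, -0.3425387144088745), (0.005084469448775053, 0.09824620932340622), 46.20964431762695) [[0.5030999779701233, -0.31040000915527344], [0.5740000009536743, -0.3783999979496002], [0.5774999856948853, -0.37470000982284546], [0.506600022315979, -0.3066999912261963]]
7.75 [ 0.56544025 -0.35237729  0.20243844] [-1.79821615e+02  1.27178683e-01  1.36061635e+02]
```

View pics/w3.png

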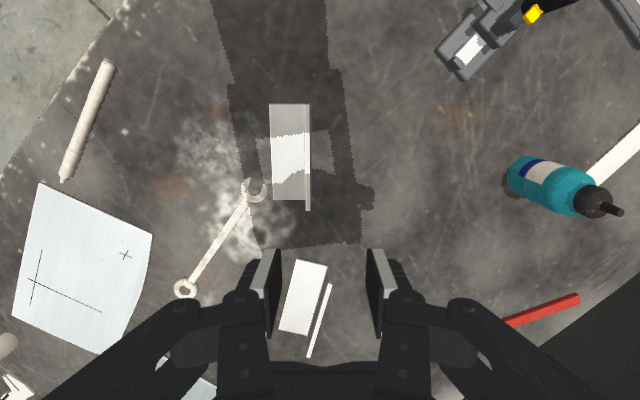

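The wrist view shows the angle at (290,150), upright flange on the right edge (308,150), spanner ring next to it at (255,190). The measured flange is 98 mm long, which matches.

```bash
python3 - <<'E'
from h import *
o=status.get_obs();print(o["tcp_pos"])
a=np.array((.5258,-.3287,.07))
plan(a,136.1,6)
E
```

```text
[ 0.56544025 -0.35237729  0.20243844]
1 [0.25, -0.06, 0.74] -0.0
2 [0.25, -0.06, 0.74] -0.0
3 [0.25, -0.06, 0.74] -0.0
4 [0.25, -0.06, 0.74] -0.0
5 [0.25, -0.06, 0.74] -0.0
6 [0.25, -0.06, 0.74] -0.0
dist [-0.04   0.024 -0.132] turn 0.0
```

Request:
{"method": "jog_arm", "body": {"targets": [[[0.25,-0.06,0.74],0,40],[[0.25,-0.06,0.74],0,40],[[0.25,-0.06,0.74],0,40],[[0.25,-0.06,0.74],0,40],[[0.25,-0.06,0.74],0,40],[[0.25,-0.06,0.74],0,40],[[0,0,0],0,40],[[0,0,0],0,40],[[0,0,0],0,40],[[0,0,0],0,40]], "squeeze": 80}}

```text
time: 8.58
tcp_pos: [0.528, -0.3231, 0.0722]
ee_rot: [180.0, 0.2, 136.2]
wrist_force: [0.4, 0.6, -0.3]
finger_gap: 0.468
gripper_force: 0.0
```

```bash
python3 - <<'E'
from h import *
o=status.get_obs();print(o["tcp_pos"],o["ee_rot"])
plan((.5258,-.3287,.0235),136.1,3)
E
```

```text
[ 0.52801647 -0.32313041  0.07224554] [179.97231073   0.22224282 136.22744911]
1 [-0.03, -0.06, 0.54] 0.01
2 [-0.03, -0.06, 0.54] 0.01
3 [-0.03, -0.06, 0.54] 0.01
dist [-0.002 -0.006 -0.049] turn -0.1
```

Request:
{"method": "jog_arm", "body": {"targets": [[[-0.09,-0.18,0.5],0,40],[[0,0,0.6],0,40],[[0,0,0.52],0,40],[[0,0,0],0,40],[[0,0,0],0,0],[[0,0,0],0,0],[[0,0,0],0,0],[[0,0,0],0,0],[[0,0,0],0,0],[[0,0,0],0,0]]}}

```text
time: 9.42
tcp_pos: [0.5255, -0.3288, 0.023]
ee_rot: [-180.0, 0.2, 136.2]
wrist_force: [-1.8, -0.8, 5.4]
finger_gap: 0.033
gripper_force: 81.2
```

Request:
{"method": "jog_arm", "body": {"targets": [[[0,0,0],0,0],[[0,0,0],0,0],[[0,0,-0.5],0,0],[[0,0,-1],0,0],[[0,0,-1],0,0],[[0,0,-1],0,0],[[0,0,-1],0,0],[[0,0,-1],0,0],[[0,0,0],0,0],[[0,0,0],0,0]]}}

```text
time: 10.25
tcp_pos: [0.5252, -0.3279, 0.1875]
ee_rot: [180.0, 0.2, 136.2]
wrist_force: [-0.5, -0.3, -4.6]
finger_gap: 0.035
gripper_force: 79.9
```

```bash
python3 - <<'E'
from h import *
O=np.array([.546,.006]);a=np.radians(4.5);X=np.array([np.cos(a),np.sin(a)]);Y=np.array([-X[1],X[0]])
o=status.get_obs();print(o["time"],o["tcp_pos"],o["ee_rot"],o["finger_gap"],o["gripper_force"])
# load: angle centre at jig x -85 -> tcp at x -105,y 18.5
t=O-.105*X+.0185*Y;print(t)
plan((*t,.175),184.5,16)
E
```

```text
10.25 [ 0.52524705 -0.32792372  0.18747938] [1.79952832e+02 1.53415525e-01 1.36232480e+02] 0.03501426589592778 79.93708848953247
[0.43987219 0.01620477]
1 [0.62, 0.39, 0.03] -0.5
2 [0.6, 0.43, 0.03] -0.5
3 [0.58, 0.46, 0.03] -0.5
4 [0.55, 0.49, 0.03] -0.5
5 [0.53, 0.52, 0.03] -0.5
6 [0.5, 0.54, 0.03] -0.5
7 [0.47, 0.57, 0.03] -0.5
8 [0.44, 0.59, 0.03] -0.5
9 [0.41, 0.62, 0.03] -0.5
10 [0.38, 0.64, 0.03] -0.5
11 [0.34, 0.66, 0.03] -0.5
12 [0.31, 0.67, 0.03] -0.5
13 [0.27, 0.69, 0.03] -0.5
14 [0.23, 0.7, 0.03] -0.5
15 [0.2, 0.71, 0.03] -0.5
16 [0.16, 0.72, 0.03] -0.5
dist [-0.085  0.344 -0.012] turn 48.3
```

Request:
{"method": "jog_arm", "body": {"targets": [[[0.62,0.39,0],-0.5,0],[[0.6,0.43,0],-0.5,0],[[0.58,0.46,0],-0.5,0],[[0.55,0.49,0],-0.5,0],[[0.53,0.52,0],-0.5,0],[[0.5,0.54,0],-0.5,0],[[0.47,0.57,0],-0.5,0],[[0.44,0.59,0],-0.5,0],[[0.41,0.62,0],-0.5,0],[[0.38,0.64,0],-0.5,0]]}}

```text
time: 11.08
tcp_pos: [0.4692, -0.1107, 0.1822]
ee_rot: [179.9, -0.4, 166.4]
wrist_force: [0.0, -0.6, -2.7]
finger_gap: 0.034
gripper_force: 79.9
```

Request:
{"method": "jog_arm", "body": {"targets": [[[0.34,0.66,0],-0.5,0],[[0.31,0.67,0],-0.5,0],[[0.27,0.69,0.03],-0.5,0],[[0.23,0.7,0.03],-0.5,0],[[0.2,0.71,0.1],-0.5,0],[[0.16,0.72,0.2],-0.54,0],[[0,0,0.3],0,0],[[0,0,0],0,0],[[0,0,0],0,0],[[0,0,0],0,0]]}}

```text
time: 11.92
tcp_pos: [0.4397, 0.0161, 0.1653]
ee_rot: [180.0, -0.1, -175.6]
wrist_force: [0.2, -0.4, -3.8]
finger_gap: 0.035
gripper_force: 80.0
```

```bash
python3 - <<'E'
from h import *
import pickle
o=status.get_obs();print(o["time"],o["tcp_pos"],o["ee_rot"],o["finger_gap"],o["gripper_force"])
d=snap("wrist","w4");t=snap("top");pickle.dump((d,t),open("w4.pkl","wb"))
E
```

```text
11.9167 [0.43967242 0.01614574 0.165315  ] [ 1.79992107e+02 -1.32382889e-01 -1.75598943e+02] 0.035220173750427984 79.99267816543579
```

View pics/w4.png

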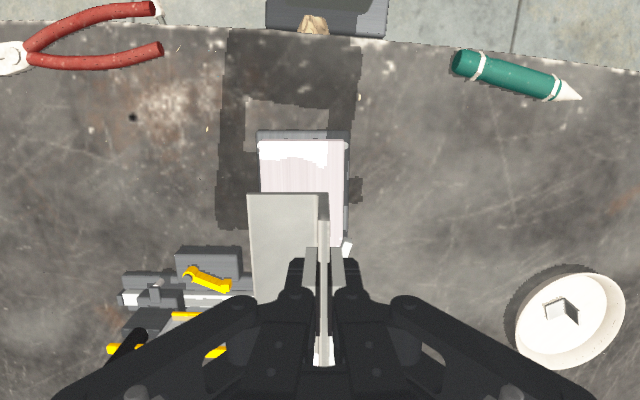

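The wrist view shows the angle gripped with its tail at (285,195), the bed's open end behind it at rows 135-140 and the offcut in the tray at (560,310).

```bash
cat >> h.py <<'E'
O=np.array([.546,.006]);_a=np.radians(4.5);JX=np.array([np.cos(_a),np.sin(_a)]);JY=np.array([-JX[1],JX[0]])
def jig(p): p=np.asarray(p); return np.stack([(p[...,:2]-O)@JX,(p[...,:2]-O)@JY,p[...,2]],-1)*1000
def wor(x,y): return O+x/1000*JX+y/1000*JY
E
python3 - <<'E'
from h import *
import pickle
(f,w),_=pickle.load(open("w4.pkl","rb"));o=status.get_obs();print("tcp jig",jig(o["tcp_pos"]).round(1))
J=jig(w); R=lambda p:(lambda r:(np.round(r[0],1),np.round(r[1],1),round(r[2],2)))(cv2.minAreaRect(p[:,:2].astype(np.float32)))
s=J[130:250,225:360].reshape(-1,3);b=s[(s[:,2]>25)&(s[:,2]<35)];print("bed",len(b),b.min(0).round(1),b.max(0).round(1))
for xs in(-140,-130):
    k=b[abs(b[:,0]-xs)<3];print(xs,np.percentile(k[:,1],[0,1,99,100]).round(1))
k=b[abs(b[:,1])<20];print("open edge",np.percentile(k[:,0],[0,1,2]).round(1))
s=J[185:300,240:350].reshape(-1,3);h=s[s[:,2]>130]
for lo,hi in((140,155),(155,170),(170,195)):
    p=h[(h[:,2]>lo)&(h[:,2]<hi)];print(lo,len(p),p.min(0).round(1) if len(p) else'',p.max(0).round(1) if len(p) else '')
p=h[(h[:,2]>140)&(h[:,2]<155)];A=np.c_[p[:,:2],np.ones(len(p))];print("plane",np.linalg.lstsq(A,p[:,2],rcond=None)[0].round(4),np.median(p[:,2]))
# -y edge of lying flange vs x
for x in range(-150,-95,10):
    k=p[abs(p[:,0]-x)<4]
    if len(k):print(x,np.percentile(k[:,1],[1,99]).round(1))
E
```

```text
tcp jig [-104.5   18.2  166.4]
bed 5127 [-147.2  -36.5   25.1] [-51.2  43.2  35. ]
-140 [-35.6 -35.4  35.6  35.7]
-130 [-36.5 -35.3  34.9  35.9]
open edge [-147.2 -147.  -146.7]
140 5905 [-134.9  -21.3  142.1] [-71.9  20.8 154.9]
155 128 [-134.5   10.5  155. ] [-114.7   26.5  170. ]
170 2297 [-134.6    3.3  170.1] [-97.2  30.  195. ]
plane [3.000000e-04 1.150000e-02 1.475214e+02] 147.46836281777456
-130 [-20.3  18.3]
-120 [-20.4  15.2]
-110 [-20.5  15.1]
-100 [-20.6   8.2]
```

Request:
{"method": "jog_arm", "body": {"targets": [[[0.1,0,0.5],-0.06,0],[[0.1,0,0.8],0,0],[[0.1,-0.01,0.8],0,0],[[0.1,0,0.7],0,0],[[0,0,0.4],0,0],[[0,0,0.25],0,0],[[0,0,0.15],0,0],[[0,0,0],0,0],[[0,0,0],0,0],[[0,0,0],0,0]]}}

```text
time: 12.85
tcp_pos: [0.4295, 0.0152, 0.0598]
ee_rot: [-180.0, 0.1, -175.2]
wrist_force: [0.3, -0.1, -3.1]
finger_gap: 0.037
gripper_force: 79.9
```

```bash
python3 - <<'E'
from h import *
o=status.get_obs();print(jig(o["tcp_pos"]).round(1),o["ee_rot"],o["wrist_force"])
f,w=snap("wrist");J=jig(w)
s=J[150:300,220:350].reshape(-1,3);p=s[(s[:,2]>33)&(s[:,2]<40)&(abs(s[:,1])<24)&(s[:,0]<-100)];print(np.median(p[:,2]),np.percentile(p[:,1],[1,99]),p[:,0].min())
for x in(-135,-125,-115):
    k=p[abs(p[:,0]-x)<4]
    if len(k):print(x,np.percentile(k[:,1],[1,99]).round(1))
E
```

```text
[-115.5   18.3   59.8] [-1.79975888e+02  1.40964831e-01 -1.75181805e+02] [ 0.30400058 -0.06797511 -3.11066356]
38.40410095231047 [-21.27834707  20.24084003] -144.66081948646652
-135 [-21.4  -6. ]
-125 [-21.5 -21.5]
-115 [13.3 13.3]
```

Request:
{"method": "jog_arm", "body": {"targets": [[[0,0.01,0.06],0.05,0],[[0,0,0.05],0,0],[[0,0,0.03],0,0],[[0,0,0.02],0,0],[[0,0,0],0,0],[[0,0,0],0,0],[[-0.2,0,0],0,0],[[-0.3,0,0],0,0],[[-0.3,0,0],0,0],[[-0.2,0,0],0,0]]}}

```text
time: 13.73
tcp_pos: [0.46, 0.0181, 0.0542]
ee_rot: [-180.0, 0.1, -175.5]
wrist_force: [0.1, -0.5, -3.1]
finger_gap: 0.035
gripper_force: 80.0
```

```bash
python3 - <<'E'
from h import *
o=status.get_obs();print(jig(o["tcp_pos"]).round(1),o["ee_rot"],o["wrist_force"])
E
```

```text
[-84.8  18.8  54.2] [-1.79991921e+02  8.13605695e-02 -1.75475062e+02] [ 0.09628858 -0.49214712 -3.07729776]
```

Request:
{"method": "jog_arm", "body": {"targets": [[[-0.2,0,0],0,0],[[-0.25,0,0],0,0],[[-0.25,0,0],0,0],[[-0.25,0,0],0,0],[[-0.25,0,0],0,0],[[-0.25,0,0],0,0],[[-0.25,0,0],0,0],[[-0.25,0,0],0,0],[[-0.25,0,0],0,0],[[-0.2,0,0],0,0]]}}

```text
time: 14.57
tcp_pos: [0.5288, 0.0238, 0.0533]
ee_rot: [180.0, -0.3, -175.5]
wrist_force: [-8.5, -0.6, 1.9]
finger_gap: 0.035
gripper_force: 80.8
```

```bash
python3 - <<'E'
from h import *
o=status.get_obs();print(jig(o["tcp_pos"]).round(1),o["ee_rot"],o["wrist_force"])
E
```

```text
[-15.7  19.1  53.3] [ 179.97381678   -0.30507794 -175.48009671] [-8.47185459 -0.6411924   1.8598078 ]
```

Request:
{"method": "jog_arm", "body": {"targets": [[[-0.25,0,0],0,0],[[-0.25,0,0],0,0],[[-0.25,0,0],0,0],[[-0.25,0,0],0,0],[[-0.25,0,0],0,0],[[-0.25,0,0],0,0],[[-0.25,0,0],0,0],[[-0.2,0,0],0,0],[[-0.15,0,0],0,0],[[-0.15,0,0],0,0]]}}

```text
time: 15.4
tcp_pos: [0.5957, 0.0289, 0.0533]
ee_rot: [180.0, -0.4, -175.5]
wrist_force: [-8.6, -1.3, 4.7]
finger_gap: 0.032
gripper_force: 81.0
```

Request:
{"method": "jog_arm", "body": {"targets": [[[-0.05,0,0],0,0],[[-0.03,0,0],0,0],[[0,0,0],0,0],[[0,0,0],0,0],[[0,0,0],0,0],[[0,0,0],0,0],[[0,0,0],0,0],[[0,0,0],0,0],[[0,0,0],0,0],[[0,0,0],0,0]]}}

```text
time: 16.23
tcp_pos: [0.5993, 0.0292, 0.0534]
ee_rot: [-180.0, -0.0, -175.5]
wrist_force: [-3.8, -1.3, -2.6]
finger_gap: 0.035
gripper_force: 80.2
```

```bash
python3 - <<'E'
from h import *
o=status.get_obs();print(jig(o["tcp_pos"]).round(1),o["ee_rot"],o["wrist_force"])
f,w=snap("wrist","w5")
E
```

```text
[54.9 18.9 53.4] [-1.79997792e+02 -4.14769460e-02 -1.75474683e+02] [-3.83073956 -1.25800532 -2.58522877]
```

View pics/w5.png

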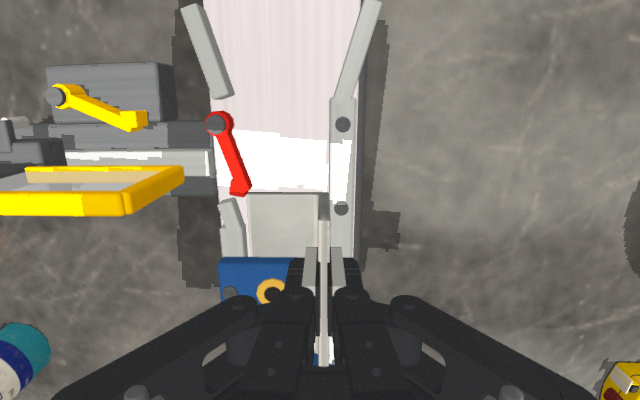

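The picture shows the red pawl's tip at (240,190), right at the tail's edge (row 193). I can't tell whether it has sprung out, so I'll measure it.

```bash
python3 - <<'E'
from h import *
f,w=snap("wrist");J=jig(w);hsv=cv2.cvtColor(f["pixels"],cv2.COLOR_RGB2HSV)
m=((hsv[...,0]<6)|(hsv[...,0]>174))&(hsv[...,1]>150)&(hsv[...,2]>90);m[:,:190]=0;m[:,280:]=0;m[:100]=0;m[220:]=0
p=J[m];p=p[np.isfinite(p[:,0])];i=p[:,0].argmax();print(len(p),p.min(0).round(1),p.max(0).round(1),"tip",p[i].round(1));q=p[p[:,0]>10];print("tipmaxy",q[:,1].max())
s=J[185:255,245:330].reshape(-1,3);b=s[(s[:,2]>32.5)&(s[:,2]<38)&(s[:,1]<12)&(s[:,1]>-20)];print("tail",np.percentile(b[:,0],[0,1,5]),"ztop",np.median(b[:,2]));
for lo,hi in((20,40),(40,55)):
  k=b[(b[:,0]>lo)&(b[:,0]<hi)];print(np.percentile(k[:,1],[0,99]),np.median(k[:,2]) if len(k) else 0)
E
```

```text
1286 [-14.9 -36.4  31.9] [ 25.9 -17.3  44.3] tip [ 25.9 -20.8  39. ]
tipmaxy -17.31625980879385
tail [20.93599073 25.7081897  26.45181774] ztop 35.54783454482495
[-19.97557448  11.56820581] 35.59573279387276
[-19.95051307  11.88913334] 35.533861428743634
```

The pawl's tip is at y -17 and it is still about 0.12 rad aside, on the tail corner. The angle needs 1-2 mm more.

Request:
{"method": "jog_arm", "body": {"targets": [[[-0.04,0,0],0,0],[[-0.04,0,0],0,0],[[-0.03,0,0],0,0],[[0,0,0],0,0],[[0,0,0],0,0],[[0,0,0],0,0],[[0,0,0],0,0],[[0,0,0],0,0],[[0,0,0],0,0],[[0,0,0],0,0]]}}

```text
time: 17.17
tcp_pos: [0.6003, 0.0293, 0.0533]
ee_rot: [-180.0, -0.4, -175.5]
wrist_force: [-13.6, -2.0, 3.8]
finger_gap: 0.035
gripper_force: 81.1
```

```bash
cat > pawl.py <<'E'
from h import *
o=status.get_obs();print(jig(o["tcp_pos"]).round(1),o["wrist_force"])
f,w=snap("wrist");J=jig(w);hsv=cv2.cvtColor(f["pixels"],cv2.COLOR_RGB2HSV)
m=((hsv[...,0]<6)|(hsv[...,0]>174))&(hsv[...,1]>150)&(hsv[...,2]>90)
p=J[m];p=p[np.isfinite(p[:,0])&(p[:,2]>20)&(p[:,2]<60)&(abs(p[:,0])<40)&(abs(p[:,1])<45)];q=p[p[:,0]>10];print("tip x",p[:,0].max(),"y",q[:,1].max())
b=J.reshape(-1,3);b=b[(b[:,2]>33)&(b[:,2]<38)&(b[:,1]<8)&(b[:,1]>-10)&(b[:,0]>15)&(b[:,0]<60)];print("tail",np.percentile(b[:,0],[1,5]),np.median(b[:,2]))
E
python3 pawl.py
```

```text
[56.  18.9 53.3] [-13.61299176  -1.95046757   3.82985165]
tip x 23.444781221474088 y -11.795637889466922
tail [26.98713971 27.95265568] 35.537328090666996
```

The pawl has sprung out, with its tip at (23.4,-11.8) and the tail clear of it. I'll release and rise.

Request:
{"method": "jog_arm", "body": {"targets": [[[0.04,0,0],0,0],[[0,0,0],0,12],[[0,0,0],0,16],[[0,0,0],0,20],[[0,0,0],0,20],[[0,0,-0.3],0,20],[[0,0,-0.7],0,20],[[0,0,-1],0,20],[[0,0,-1],0,20],[[0,0,-1],0,20]]}}

```text
time: 18.05
tcp_pos: [0.6019, 0.0295, 0.1759]
ee_rot: [-180.0, 0.1, -175.5]
wrist_force: [0.6, 0.7, -0.4]
finger_gap: 0.235
gripper_force: 0.0
```

```bash
python3 - <<'E'
import runpy; runpy.run_path("pawl.py")
from h import *
f,w=snap("wrist","w6");J=jig(w);b=J.reshape(-1,3);k=b[(b[:,2]>60)&(b[:,2]<78)&(b[:,1]>5)&(b[:,1]<30)&(b[:,0]>20)&(b[:,0]<120)];print("flange",k.min(0),k.max(0))
# handle: dark/black top near z 124
k=b[(b[:,2]>112)&(b[:,2]<130)&(b[:,1]<-110)&(b[:,1]>-200)&(abs(b[:,0])<40)];print("handle",len(k),k.mean(0) if len(k) else'')
J=jig(cloud(f:=grab_frame("top"))).reshape(-1,3);k=J[(J[:,2]>108)&(J[:,2]<130)&(J[:,1]<-110)&(J[:,1]>-200)&(abs(J[:,0])<40)];print("handle top",len(k),k.mean(0) if len(k) else'')
plan((*wor(12,-195),.18),184.5)
E
```

```text
[ 57.6  19.  175.9] [ 0.5902685   0.66402037 -0.36405675]
tip x 23.647398216302282 y -12.213686352475305
tail [26.83375019 28.23459213] 35.11148341670459
flange [26.81420706 16.4422632  60.34873192] [119.98046233  21.34247133  74.09520793]
handle 704 [  12.23442531 -138.36556002  121.40557081]
handle top 27 [  13.28087179 -140.19330085  122.71700113]
1 [0.23, -1.02, -0.01] 0.0
2 [0.23, -1.02, -0.01] 0.0
3 [0.23, -1.02, -0.01] 0.0
4 [0.23, -1.02, -0.01] 0.0
5 [0.23, -1.02, -0.01] 0.0
6 [0.23, -1.02, -0.01] 0.0
7 [0.23, -1.02, -0.01] 0.0
dist [-0.031 -0.217  0.001] turn -0.0
```

View pics/w6.png

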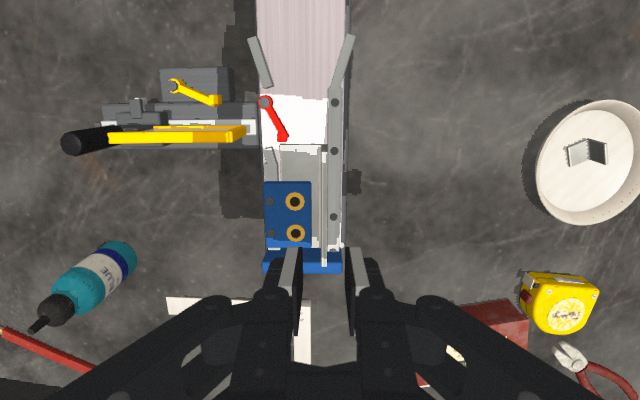

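The picture shows the angle in the nest with its flange in the slot, and the pawl out at (275,118). The handle's top is at (75,143), which measures as jig y about -139.

Request:
{"method": "jog_arm", "body": {"targets": [[[0.1,-0.5,0],0,0],[[0.2,-0.9,0],0,0],[[0.2,-0.9,0],0,0],[[0.2,-0.9,0],0,0],[[0.2,-0.9,0],0,0],[[0.2,-0.9,0],0,0],[[0.2,-0.9,0],0,0],[[0.2,-0.6,0],0,0],[[0,-0.3,0],0,0],[[0,0,0],0,0]]}}

```text
time: 19.03
tcp_pos: [0.5725, -0.1789, 0.1728]
ee_rot: [180.0, -0.1, -175.6]
wrist_force: [0.1, 0.4, 0.2]
finger_gap: -0.002
gripper_force: 0.0
```

Request:
{"method": "jog_arm", "body": {"targets": [[[0,0,0.4],0,0],[[0,0,0.7],0,0],[[0,0,0.7],0,0],[[0,0,0.4],0,0],[[0,0,0.2],0,0],[[0,0,0.1],0,0],[[0,0,0],0,0],[[0,0,0],0,0],[[0,0,0],0,0],[[0,0,0],0,0]]}}

```text
time: 19.87
tcp_pos: [0.5737, -0.1778, 0.1]
ee_rot: [-179.9, 0.1, -175.5]
wrist_force: [-0.9, -0.2, -0.3]
finger_gap: 0.0
gripper_force: 0.0
```

```bash
python3 - <<'E'
from h import *
o=status.get_obs();print(jig(o["tcp_pos"]).round(1),o["ee_rot"][2],o["wrist_force"],o["finger_gap"])
b=jig(cloud(grab_frame("wrist"))).reshape(-1,3)
k=b[(b[:,2]>112)&(b[:,2]<127)&(b[:,1]<-100)&(b[:,1]>-160)&(abs(b[:,0]-12)<12)];print("handle",len(k),np.median(k,0) if len(k) else'')
E
```

```text
[  13.2 -185.4  100. ] -175.4720476347256 [-0.87069678 -0.18817162 -0.27258787] 0.00046458711242556254
handle 1426 [   9.32939051 -142.8202238   123.33957619]
```

Request:
{"method": "jog_arm", "body": {"targets": [[[0,0.2,0],0,0],[[0,0.3,0],0,0],[[0,0.3,0],0,0],[[0,0.3,0],0,0],[[0,0.3,0],0,0],[[0,0.3,0],0,0],[[0,0.3,0],0,0],[[0,0.3,0],0,0],[[0,0.2,0],0,0],[[0,0,0],0,0]]}}

```text
time: 20.75
tcp_pos: [0.5669, -0.1014, 0.0987]
ee_rot: [180.0, -0.0, -175.4]
wrist_force: [0.3, -0.1, -0.8]
finger_gap: 0.002
gripper_force: 0.0
```

```bash
cat > g.py <<'E'
from h import *
o=status.get_obs();print(o["time"],jig(o["tcp_pos"]).round(1),o["wrist_force"])
f=grab_frame("top");b=jig(cloud(f)).reshape(-1,3);hsv=cv2.cvtColor(f["pixels"],cv2.COLOR_RGB2HSV).reshape(-1,3)
m=(hsv[:,0]>20)&(hsv[:,0]<33)&(hsv[:,1]>150)&(b[:,2]>85)&(b[:,2]<105)&(abs(b[:,0]-12)<15)&(b[:,1]>-200)&(b[:,1]<60);k=b[m]
print("bar",len(k),k[:,1].min() if len(k) else'',k[:,1].max() if len(k) else '')
E
python3 g.py
```

```text
20.75 [  12.4 -108.7   98.7] [ 0.28920161 -0.07334556 -0.79936485]
bar 24 -58.65098575738188 5.509160993077679
```

Request:
{"method": "jog_arm", "body": {"targets": [[[0,0.1,-0.02],0,0],[[0,0.15,0],0,0],[[0,0.15,0],0,0],[[0,0.1,0],0,0],[[0,0.1,0],0,0],[[0,0.1,0],0,0],[[0,0.08,0],0,0],[[0,0.05,0],0,0],[[0,0,0],0,0],[[0,0,0],0,0]]}}

```text
time: 21.63
tcp_pos: [0.565, -0.0797, 0.0993]
ee_rot: [-179.8, -0.0, -175.4]
wrist_force: [0.2, -8.1, -3.1]
finger_gap: 0.001
gripper_force: 4.5
```

```bash
python3 g.py
```

```text
21.6333 [ 12.2 -86.9  99.3] [ 0.22149112 -8.10852659 -3.08837664]
bar 15 -35.254826032994956 28.92854462729413
```

Request:
{"method": "jog_arm", "body": {"targets": [[[0,0.05,0],0,0],[[0,0.05,0],0,0],[[0,0.05,0],0,0],[[0,0,0],0,0],[[0,0,0],0,0],[[0,0,0],0,0],[[0,0,0],0,0],[[0,0,0],0,0],[[0,0,0],0,0],[[0,0,0],0,0]]}}

```text
time: 22.52
tcp_pos: [0.565, -0.0793, 0.0994]
ee_rot: [-179.3, 0.0, -175.4]
wrist_force: [1.5, -22.4, -5.8]
finger_gap: 0.002
gripper_force: 11.4
```

```bash
python3 g.py
```

```text
22.5167 [ 12.2 -86.5  99.4] [  1.46119609 -22.39019916  -5.84573694]
bar 14 -35.06888735628754 28.761469707681243
```

The guard is against its hard stop. I'll back off and check the latch.

Request:
{"method": "jog_arm", "body": {"targets": [[[0,-0.3,0],0,0],[[0,-0.5,0],0,0],[[0,-0.5,0],0,0],[[0,-0.3,0],0,0],[[0,0,-0.5],0,0],[[0,0,-1],0,0],[[0,0,-1],0,0],[[0,0,-1],0,0],[[0,0,-0.5],0,0],[[0,0,0],0,0]]}}

```text
time: 23.4
tcp_pos: [0.5711, -0.1222, 0.2252]
ee_rot: [-179.8, 0.5, -175.5]
wrist_force: [0.8, -0.0, 1.9]
finger_gap: -0.0
gripper_force: 0.0
```

Request:
{"method": "jog_arm", "body": {"targets": [[[0,0,0],0,0],[[-0.5,0,0],0,0],[[-0.8,0,0],0,0],[[-0.8,0,0],0,0],[[-0.8,0,0],0,0],[[-0.5,0,0],0,0],[[0,0,0],0,0],[[0,0,0],0,0],[[0,0,0],0,0],[[0,0,0],0,0]]}}

```text
time: 24.23
tcp_pos: [0.669, -0.1133, 0.2183]
ee_rot: [180.0, -0.1, -175.5]
wrist_force: [-0.2, -1.0, 0.4]
finger_gap: -0.002
gripper_force: 0.0
```

```bash
python3 g.py; python3 - <<'E'
from h import *
f,w=snap("wrist","w7")
b=jig(w).reshape(-1,3);k=b[(b[:,2]>115)&(b[:,2]<128)&(b[:,1]<-40)&(b[:,1]>-110)&(abs(b[:,0]-12)<12)];print("handle",len(k),np.median(k,0) if len(k) else'')
E
```

```text
24.2333 [ 113.2 -128.6  218.3] [-0.17487912 -0.95469241  0.35247143]
bar 6 22.776703815807362 28.802185417647085
handle 482 [ 13.28863846 -67.04463075 123.6183737 ]
```

View pics/w7.png

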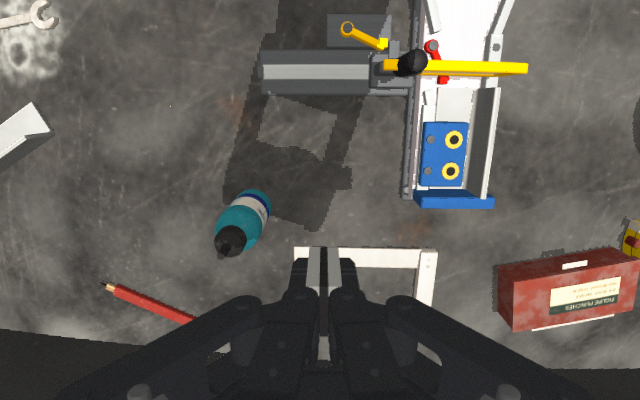

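The guard is shut, with its bar across the channel, and the yellow latch (347,28)-(385,45) is back at its sprung-in slope. The pawl and angle look undisturbed, so I'm handing in.

```bash
python3 -c "
from cell import job
print(job.job_done())"
```

```text
the job is handed in; nothing more can be done
None
```

I've handed the job in, with no verdict returned: by my last measurements and pictures the offcut is in the tray, the angle iron is home with the pawl out behind it, and the guard is shut and latched.

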